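# Set up the pastry slab with rolling guides

## Robot

A 6-joint arm with a two-finger parallel gripper is mounted at the origin on the work surface. World frame = base frame: x ahead of the robot, y to its left, z up, the work surface at z = 0. Lengths are in mm, angles in rad, forces in N, time in s.
With the tool pointing down it reaches from about 275 to 775 mm from the base axis. Payload 14.6 kg.
Tool frame: the origin (TCP) lies on the front face of the gripper's body, between the roots of the fingers; the fingertips stand 73 mm ahead of it and the grasp point (between the pads) lies 54 mm ahead of it; z points along the fingers, y is the line along which they close (so a half turn about z gives the same grasp; the last joint's range is limited). The gripper opens to 85 mm and grips with 20 to 120 N. Pads are 22 mm wide; open, the fingers measure 114 mm over their backs; the gripper's body (76 mm by 85 mm) begins 54 mm behind the grasp point. The pads swing forward as they close: fully open they stand 13 mm farther back than shut.
Start: joints at [0.961, 0.263, -0.048, 1.259, 0, 1.415], TCP at [230.628, 471.635, 303.878] pointing down, gripper open.
Joint ranges: [-2.65, 2.65], [-0.89, 1.7], [-1.18, 1.37], [-2.13, 2.11], [-1.35, 1.29], [-3.14, 3.14]. Speed limits (rad/s): [1.89, 1.89, 2.57, 2.79, 3.14, 3.14].

## Interface

Orientations are given as a unit quaternion [x, y, z, w].
In Python, from rig import robot gives the robot as it stands. The module is installed in compiled form; this text tells all that it offers.
- The arm moves only by the tool carry_out, never from a script. Its argument "steps" is a list of rows, each a list of 7 numbers: the opening, from 0 (shut) to 1 (fully open), then the shift along the tool's x, y, z each as a share of 10 cm, from -1 to 1, then the turn, a rotation vector about the tool's x, y, z each as a share of 1.5 rad, from -1 to 1. A call has exactly 8 rows; each row shifts and turns the commanded pose from where the row before left it, along the tool's axes as they then stand; what a row does not reach is not made up. A row lasts 1/12 s, in which the tool goes at most 41.7 mm and 7.16 degrees, less where a joint would pass 70% of its speed; a pose out of reach is approached as far as the arm can. A call with a number of a shift or a turn outside -1 to 1 is refused whole. A call with a gripper value outside its range is refused whole. The fingers move at their own pace and stop on an object; "grip_force" is the grip in N (left out, the last holds). Time passes only in rows, so rows that do not move let the fingers close, or fill a call up. It gives the time, the measured TCP pose, the force, the opening and the grip force at its end, in the units of the state.
- robot.read_state(): the state, without advancing time (a new reading comes with each control period).
- robot.read_camera(name): name is "scene" or "side" or "wrist"; returns the picture (420x560x3 uint8, red, green, blue); there is no depth.
- robot.get_calibration(name): a dict with "mtx" (3x3 intrinsics, pixels), "xyz" and "rotation" of the camera in the world. Camera axes: x right, y up, looking along -z (the intrinsics and any distortion apply to the point x, -y, -z); pixel columns grow to the right and rows downward; lengths in mm; the calibration is good to about 2 mm. A picture is of the moment at which its call begins: read the wrist's pose just before it. get_calibration takes no time and is no camera call; for the wrist camera it gives the pose at the moment of the call.
- robot.hand_in(): hands the job in; it is judged then, once.
The state is a dict: "t": time; "joints": joint angles; "qd": joint speeds; "joint_efforts": joint torques, N m; "ee_pos": TCP position; "ee_rot": TCP orientation; "contact_force": force on the tool from outside, world axes, zero at the start; "ft_torque": the same for the moment, N m; "grip_width": finger opening in mm; "grasp_force": force on a finger pad.
Only numpy, scipy, OpenCV 4.12 (cv2) and the standard library are available. Lean on these libraries where they do the work, as an engineer would, in place of code of your own. Each camera call takes 0.05 s, during which the arm holds its last target. There are 200 camera calls.

## Task

Get the pastry slab ready for rolling to an even thickness: lay one wooden guide strip, on its narrow face as it lies now, on the counter flush along each long side of the marble slab, touching it all along, with the strip's ends level with the slab's ends. Then gently lay the rolling pin across both strips, square to them and centred over the slab, and let go so that it rests there with both strips still flush. Leave the spice tubs, the tumbler and the saucepan where they stand.

Things in the scene. Friction and masses are not known exactly. Their poses are not given: they have to be found in the camera images.
- slab: white marble pastry slab fixed to the counter, 200 long (its x) x 120 wide (its y) x 10 high; origin: centre of its underside, at counter level (z = 0). The guides go along its two long sides (its +y and -y sides), either guide on either side
- guide_a: one of two identical beech guide strips, 200 long x 22 wide x 28 high, straight and square-edged; at the start it lies on the counter standing on its 22 mm wide face; origin: centre of its underside, x along its length, z up through its 28 mm height. About 90 g, loose
- guide_b: one of two identical beech guide strips, 200 long x 22 wide x 28 high, straight and square-edged; at the start it lies on the counter standing on its 22 mm wide face; origin: centre of its underside, x along its length, z up through its 28 mm height. About 90 g, loose
- guide_a_end1 (a point): centre of guide_a's end face at its +x end, 14 above its underside
- guide_a_end2 (a point): centre of guide_a's end face at its -x end, 14 above its underside
- guide_b_end1 (a point): centre of guide_b's end face at its +x end, 14 above its underside
- guide_b_end2 (a point): centre of guide_b's end face at its -x end, 14 above its underside
- pin: plain wooden rolling pin without handles, a straight cylinder 44 in diameter and 200 long, about 260 g, lying on the counter; x along its length. Its origin lies on its surface and turns with it: use pin_center for position
- pin_center (a point): middle of the rolling pin, on its axis (22 above what it lies on)
- yellow_tub: closed yellow spice tub, 60 across, 66 high, on the turntable; origin: centre of its underside, z up. Leave alone
- red_tub: closed red spice tub, 60 across, 66 high, on the turntable; origin: centre of its underside, z up. Leave alone
- green_tub: closed green spice tub, 60 across, 66 high, on the turntable; origin: centre of its underside, z up. Leave alone
- orange_tub: closed orange spice tub, 60 across, 66 high, on the turntable; origin: centre of its underside, z up. Leave alone
- turntable: small white plastic turntable (184 across, top 22 above the counter, free to turn) that carries the four tubs; origin: centre of its underside
- tumbler: greenish glass tumbler, 72 across, 110 high, upright on the counter; origin: centre of its underside. Leave alone
- saucepan: stainless steel saucepan, 160 across, 90 high, black handle, standing 40 above the counter on the gas ring; origin: centre of its underside. Leave alone

How it is judged (in metres and radians):
On the way, in this order (a step that is already met when the one before it is completed fails the run):
1. one guide strip lies flush along a long side of the slab, let go ((((y of guide_a_end1 in the frame of slab between 0.069 and 0.0735 m and z of guide_a_end1 in the frame of slab between 0.0115 and 0.0165 m and y of guide_a_end2 in the frame of slab between 0.069 and 0.0735 m and z of guide_a_end2 in the frame of slab between 0.0115 and 0.0165 m and x of guide_a in the frame of slab between -0.012 and 0.012 m and angle between the z axis of guide_a and the z axis of slab, either way round below 0.06 rad) and contact force between the fingers and guide_a below 0.2 N) or ((y of guide_a_end1 in the frame of slab between -0.0735 and -0.069 m and z of guide_a_end1 in the frame of slab between 0.0115 and 0.0165 m and y of guide_a_end2 in the frame of slab between -0.0735 and -0.069 m and z of guide_a_end2 in the frame of slab between 0.0115 and 0.0165 m and x of guide_a in the frame of slab between -0.012 and 0.012 m and angle between the z axis of guide_a and the z axis of slab, either way round below 0.06 rad) and contact force between the fingers and guide_a below 0.2 N) or ((y of guide_b_end1 in the frame of slab between 0.069 and 0.0735 m and z of guide_b_end1 in the frame of slab between 0.0115 and 0.0165 m and y of guide_b_end2 in the frame of slab between 0.069 and 0.0735 m and z of guide_b_end2 in the frame of slab between 0.0115 and 0.0165 m and x of guide_b in the frame of slab between -0.012 and 0.012 m and angle between the z axis of guide_b and the z axis of slab, either way round below 0.06 rad) and contact force between the fingers and guide_b below 0.2 N) or ((y of guide_b_end1 in the frame of slab between -0.0735 and -0.069 m and z of guide_b_end1 in the frame of slab between 0.0115 and 0.0165 m and y of guide_b_end2 in the frame of slab between -0.0735 and -0.069 m and z of guide_b_end2 in the frame of slab between 0.0115 and 0.0165 m and x of guide_b in the frame of slab between -0.012 and 0.012 m and angle between the z axis of guide_b and the z axis of slab, either way round below 0.06 rad) and contact force between the fingers and guide_b below 0.2 N))), for 0.2 s.
2. both guide strips lie flush along the two long sides, let go ((((y of guide_a_end1 in the frame of slab between 0.069 and 0.0735 m and z of guide_a_end1 in the frame of slab between 0.0115 and 0.0165 m and y of guide_a_end2 in the frame of slab between 0.069 and 0.0735 m and z of guide_a_end2 in the frame of slab between 0.0115 and 0.0165 m and x of guide_a in the frame of slab between -0.012 and 0.012 m and angle between the z axis of guide_a and the z axis of slab, either way round below 0.06 rad) and (y of guide_b_end1 in the frame of slab between -0.0735 and -0.069 m and z of guide_b_end1 in the frame of slab between 0.0115 and 0.0165 m and y of guide_b_end2 in the frame of slab between -0.0735 and -0.069 m and z of guide_b_end2 in the frame of slab between 0.0115 and 0.0165 m and x of guide_b in the frame of slab between -0.012 and 0.012 m and angle between the z axis of guide_b and the z axis of slab, either way round below 0.06 rad)) or ((y of guide_a_end1 in the frame of slab between -0.0735 and -0.069 m and z of guide_a_end1 in the frame of slab between 0.0115 and 0.0165 m and y of guide_a_end2 in the frame of slab between -0.0735 and -0.069 m and z of guide_a_end2 in the frame of slab between 0.0115 and 0.0165 m and x of guide_a in the frame of slab between -0.012 and 0.012 m and angle between the z axis of guide_a and the z axis of slab, either way round below 0.06 rad) and (y of guide_b_end1 in the frame of slab between 0.069 and 0.0735 m and z of guide_b_end1 in the frame of slab between 0.0115 and 0.0165 m and y of guide_b_end2 in the frame of slab between 0.069 and 0.0735 m and z of guide_b_end2 in the frame of slab between 0.0115 and 0.0165 m and x of guide_b in the frame of slab between -0.012 and 0.012 m and angle between the z axis of guide_b and the z axis of slab, either way round below 0.06 rad))) and contact force between the fingers and guide_a below 0.2 N and contact force between the fingers and guide_b below 0.2 N), for 0.2 s.
3. the rolling pin lies across both strips, centred and square (x of pin_center in the frame of slab between -0.03 and 0.03 m and y of pin_center in the frame of slab between -0.02 and 0.02 m and z of pin_center in the frame of slab between 0.047 and 0.053 m and angle between the x axis of pin and the y axis of slab, either way round below 0.14 rad), for 0.2 s.
At the end, for the whole second after the job is handed in: On each long side of the slab a strip stands on its 22 mm face, gap at both ends under 2.5 mm, lengthwise within 12 mm of level. The pin rests on both strips, within 8 degrees of square, its middle within 20 mm (across) and 30 mm (along) of the slab's middle. All at rest (all of step 3 and (((y of guide_a_end1 in the frame of slab between 0.069 and 0.0735 m and z of guide_a_end1 in the frame of slab between 0.0115 and 0.0165 m and y of guide_a_end2 in the frame of slab between 0.069 and 0.0735 m and z of guide_a_end2 in the frame of slab between 0.0115 and 0.0165 m and x of guide_a in the frame of slab between -0.012 and 0.012 m and angle between the z axis of guide_a and the z axis of slab, either way round below 0.06 rad) and (y of guide_b_end1 in the frame of slab between -0.0735 and -0.069 m and z of guide_b_end1 in the frame of slab between 0.0115 and 0.0165 m and y of guide_b_end2 in the frame of slab between -0.0735 and -0.069 m and z of guide_b_end2 in the frame of slab between 0.0115 and 0.0165 m and x of guide_b in the frame of slab between -0.012 and 0.012 m and angle between the z axis of guide_b and the z axis of slab, either way round below 0.06 rad)) or ((y of guide_a_end1 in the frame of slab between -0.0735 and -0.069 m and z of guide_a_end1 in the frame of slab between 0.0115 and 0.0165 m and y of guide_a_end2 in the frame of slab between -0.0735 and -0.069 m and z of guide_a_end2 in the frame of slab between 0.0115 and 0.0165 m and x of guide_a in the frame of slab between -0.012 and 0.012 m and angle between the z axis of guide_a and the z axis of slab, either way round below 0.06 rad) and (y of guide_b_end1 in the frame of slab between 0.069 and 0.0735 m and z of guide_b_end1 in the frame of slab between 0.0115 and 0.0165 m and y of guide_b_end2 in the frame of slab between 0.069 and 0.0735 m and z of guide_b_end2 in the frame of slab between 0.0115 and 0.0165 m and x of guide_b in the frame of slab between -0.012 and 0.012 m and angle between the z axis of guide_b and the z axis of slab, either way round below 0.06 rad))) and linear speed of pin below 0.02 m/s and linear speed of each of guide_a, guide_b below 0.01 m/s); the robot touches nothing.
It fails at once if a spice tub is shifted by more than 20 mm or tipped (distance of any of yellow_tub, red_tub, green_tub, orange_tub from where it was at the start of the episode above 0.02 m or angle between any of yellow_tub, red_tub, green_tub, orange_tub's own z axis and vertical above 0.3 rad).
It fails at once if the tumbler is shifted by more than 20 mm or tipped (distance of tumbler from where it was at the start of the episode above 0.02 m or angle between tumbler's own z axis and vertical above 0.3 rad).
It fails at once if the saucepan is shifted by more than 20 mm or tipped (distance of saucepan from where it was at the start of the episode above 0.02 m or angle between saucepan's own z axis and vertical above 0.3 rad).
It fails at once if the rolling pin is dropped or slammed onto a strip (over 45 N) (contact force between pin and guide_a above 45 N or contact force between pin and guide_b above 45 N).
It also fails if it takes over 72 s, if anything falls off the work surface, if the arm or the gripper's body presses on something with over 40 N, if the wrist force passes 120 N, or if a joint passes its speed limit or range.

## Working session

There is one attempt and no reset: what is moved stays moved. The work goes in short steps, Python scripts to look and compute and a tool call to move; the robot and the scene stay as the last step left them, time stands still between calls to the robot, and variables do not carry over. Pictures are saved under pics/ and viewed, at most 12 in all, crops included, and the job is handed in when it is done.

Besides the shell and the picture viewer there is one more tool, called after "Call:" as a command line: name --pt "numbers of a row" for each row, then --argument value for the rest. carry_out: Moves the arm, as the interface text tells. Its arguments: {"type":"object","properties":{"steps":{"type":"array","items":{"type":"array","items":{"type":"number","minimum":-1,"maximum":1}}},"grip_force":{"type":"number"}},"required":["steps"]}

```bash
mkdir -p pics; cat > h.py <<'E'
import numpy as np, cv2
from rig import robot
def shot(n,f):
    c=robot.get_calibration(n); im=robot.read_camera(n)
    cv2.imwrite('pics/'+f,cv2.cvtColor(im,cv2.COLOR_RGB2BGR)); return im,c
E
python3 - <<'E'
from h import *
s=robot.read_state(); print(s)
for n in ['scene','side','wrist']:
    im,c=shot(n,n+'0.png'); print(n,c)
a=[cv2.imread(f'pics/{n}0.png') for n in ['scene','side','wrist']]
E
```

```text
{'t': 0.0, 'joints': array([ 9.60682740e-01,  2.63515272e-01, -4.89495662e-02,  1.25940366e+00,
       -4.24711731e-06,  1.41550091e+00]), 'qd': array([1.05695396e-03, 2.35093471e-05, 1.13403649e-03, 3.98786901e-04,
       9.43550418e-04, 4.52483120e-04]), 'joint_efforts': array([ 2.32259939e-03, -6.37620592e+01,  3.84566045e+01,  1.35633119e-02,
        1.70421066e-05, -1.24192875e-04]), 'ee_pos': array([230.51555559, 471.45603544, 303.42439147]), 'ee_rot': array([ 2.25454043e-01,  9.74253657e-01, -4.98097757e-04, -1.98221123e-04]), 'contact_force': array([ 0.09701501, -0.6126141 ,  0.74861046]), 'ft_torque': array([-0.01151357,  0.00314664, -0.01966027]), 'grasp_force': 0.0, 'grip_width': 85.8122159074102}
scene {'mtx': array([[380.62213975,   0.        , 279.28070958],
       [  0.        , 380.62213975, 207.42135319],
       [  0.        ,   0.        ,   1.        ]]), 'xyz': array([1168.82202812,  667.39094332,  864.77619645]), 'rotation': array([0.15483681, 0.36234084, 0.85194868, 0.34484508])}
side {'mtx': array([[390.94235307,   0.        , 277.88083636],
       [  0.        , 390.94235307, 214.82961312],
       [  0.        ,   0.        ,   1.        ]]), 'xyz': array([ 507.58599084, -967.79236734,  640.05934234]), 'rotation': array([ 0.50706902, -0.00533437, -0.02261468,  0.8615922 ])}
wrist {'mtx': array([[323.86354748,   0.        , 278.1255902 ],
       [  0.        , 323.86354748, 207.7676497 ],
       [  0.        ,   0.        ,   1.        ]]), 'xyz': array([153.91819829, 508.5928292 , 373.42122353]), 'rotation': array([-0.14152362, -0.08866527,  0.5219724 ,  0.83645343])}
```

View pics/scene0.png

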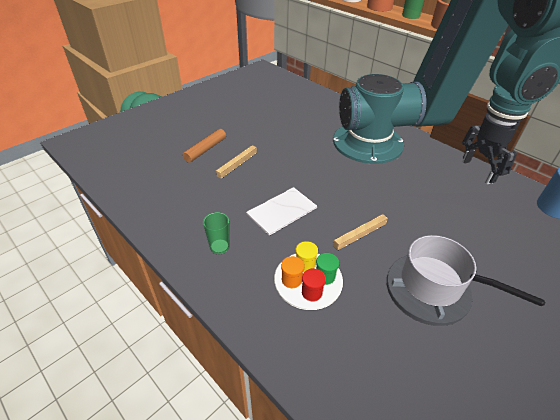

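View pics/side0.png

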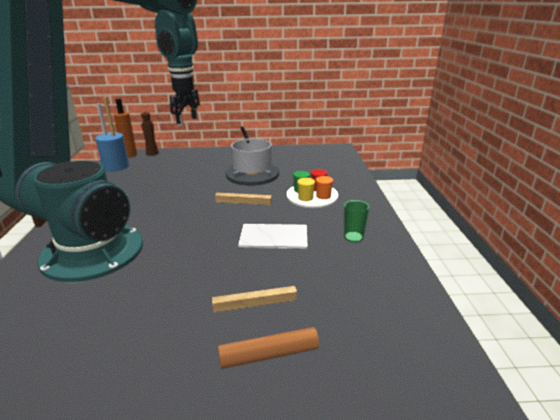

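The scene and side views show the slab at scene (282,210), guides at (361,232) and (237,161), and the pin at (205,145). Next I measure roughly in both views.

```bash
cat >> h.py <<'E'
from scipy.spatial.transform import Rotation as R
def ray(c,px):
    K=c['mtx']; px=np.atleast_2d(px).astype(float)
    d=np.c_[(px[:,0]-K[0,2])/K[0,0],-(px[:,1]-K[1,2])/K[1,1],-np.ones(len(px))]
    return R.from_quat(c['rotation']).apply(d)
def plane(c,px,z):
    d=ray(c,px); return c['xyz']+d*((z-c['xyz'][2])/d[:,2])[:,None]
def proj(c,P):
    p=R.from_quat(c['rotation']).inv().apply(np.atleast_2d(P)-c['xyz']); K=c['mtx']
    return np.c_[K[0,0]*p[:,0]/-p[:,2]+K[0,2],-K[1,1]*p[:,1]/-p[:,2]+K[1,2]]
def masks(im):
    h,s,v=cv2.split(cv2.cvtColor(im,cv2.COLOR_RGB2HSV))
    m={'wood':(h>12)&(h<24)&(s>70)&(v>110),'pin':(h>3)&(h<13)&(s>120)&(v>80),'white':(s<30)&(v>180)}
    return {k:x.astype(np.uint8)*255 for k,x in m.items()}
def blobs(m,amin=150):
    cs,_=cv2.findContours(m,cv2.RETR_EXTERNAL,cv2.CHAIN_APPROX_NONE)
    return [k[:,0] for k in cs if cv2.contourArea(k)>amin]
E
python3 - <<'E'
from h import *
for n in ['scene','side']:
    im=cv2.cvtColor(cv2.imread(f'pics/{n}0.png'),cv2.COLOR_BGR2RGB); c=robot.get_calibration(n)
    for k,m in masks(im).items():
        z={'wood':14,'pin':22,'white':10}[k]
        for b in blobs(m):
            P=plane(c,b,z)[:,:2].astype(np.float32); r=cv2.minAreaRect(P)
            if np.linalg.norm(r[0])<1000: print(n,k,b.mean(0).round(),np.round(r[0]),np.round(r[1]),round(r[2]))
E
```

```text
scene wood [292. 272.] [686. 247.] [109.  62.] 45
scene wood [360. 231.] [426. 283.] [ 37. 218.] 79
scene wood [170. 309.] [993.   7.] [852.  60.] 90
scene wood [236. 161.] [ 472. -252.] [224.  47.] 9
scene wood [204. 145.] [ 494. -418.] [240.  60.] 11
scene wood [329.  79.] [-294. -481.] [293. 135.] 90
scene pin [532. 175.] [-236.  545.] [109.  48.] 90
scene pin [527. 161.] [-308.  499.] [86. 57.] 89
scene white [307. 289.] [691. 306.] [140. 184.] 40
scene white [446. 267.] [358. 531.] [235. 183.] 56
scene white [281. 210.] [531.  46.] [126. 203.] 84
side wood [270. 348.] [ 507. -393.] [208.  54.] 11
side wood [253. 298.] [ 477. -246.] [205.  54.] 9
side wood [243. 198.] [427. 291.] [ 78. 212.] 81
side pin [243. 358.] [ 454. -425.] [91. 34.] 11
side pin [323. 186.] [729. 355.] [204.  74.] 85
side white [274. 235.] [530.  41.] [132. 202.] 85
side white [ 15. 235.] [-270.  101.] [243.  61.] 90
side white [312. 198.] [675. 296.] [158. 186.] 79
```

View pics/wrist0.png

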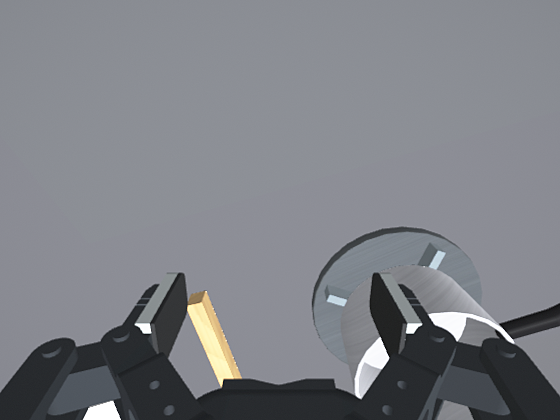

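```bash
cat >> h.py <<'E'
def tool():
    s=robot.read_state(); r=R.from_quat(s['ee_rot']); return s,r
def rel(c,s):  # wrist camera in tool frame
    r=R.from_quat(s['ee_rot']); return r.inv().apply(c['xyz']-s['ee_pos']), (r.inv()*R.from_quat(c['rotation']))
def wristat(p,yaw): # predicted calibration with tool down at p, tool-y heading yaw (deg)
    c=dict(robot.get_calibration('wrist')); s=robot.read_state(); t,q=rel(c,s)
    a=np.radians(yaw); y=[np.cos(a),np.sin(a),0]; z=[0,0,-1]; x=np.cross(y,z)
    r=R.from_matrix(np.c_[x,y,z]); c['xyz']=np.array(p)+r.apply(t); c['rotation']=(r*q).as_quat(); return c
def go(p,yaw): # print moves for carry_out: shares
    s,r=tool(); a=np.radians(yaw); y=np.array([np.cos(a),np.sin(a),0]); z=np.array([0,0,-1.]); 
    g=R.from_matrix(np.c_[np.cross(y,z),y,z])
    print('at',s['ee_pos'].round(1),'t',round(s['t'],2),'w',round(s['grip_width'],1),'F',s['contact_force'].round(1),'yaw',np.degrees(np.arctan2(*r.as_matrix()[:2,1][::-1])).round(2),
     '\n shift share in tool axes now',(r.inv().apply(np.array(p)-s['ee_pos'])/100).round(3),'after turn',(g.inv().apply(np.array(p)-s['ee_pos'])/100).round(3),'turn share',((r.inv()*g).as_rotvec()/1.5).round(4))
E
python3 - <<'E'
from h import *
print(rel(robot.get_calibration('wrist'),robot.read_state())[0],rel(robot.get_calibration('wrist'),robot.read_state())[1].as_matrix().round(3))
for p in ([640,120,330],[600,100,330],[650,140,360]):
    c=wristat(p,82); print(p); print(proj(c,[[531,44,10],[631,34,10],[431,54,10],[426,283,14],[525,266,14],[328,300,14]]).round())
go([640,120,330],82)
E
```

```text
[ 85.14571226  -0.39687222 -69.91793036] [[-0.     0.944  0.329]
 [ 1.     0.001 -0.001]
 [-0.001  0.329 -0.944]]
[640, 120, 330]
[[ 198.   83.]
 [ 208.  171.]
 [ 186.  -22.]
 [ 413.  -68.]
 [ 397.   46.]
 [ 432. -207.]]
[600, 100, 330]
[[ 222.  117.]
 [ 230.  200.]
 [ 213.   19.]
 [ 433.  -23.]
 [ 416.   83.]
 [ 454. -152.]]
[650, 140, 360]
[[ 185.   78.]
 [ 196.  161.]
 [ 173.  -20.]
 [ 383.  -63.]
 [ 371.   43.]
 [ 397. -190.]]
at [230.6 471.5 303.6] t 0.15 w 85.7 F [-1.  -0.5 -0.4] yaw 63.94 
 shift share in tool axes now [-5.222 -1.359 -0.264] after turn [-4.544 -2.911 -0.264] turn share [-5.000e-04 -1.000e-04 -2.101e-01]
```

```bash
python3 - <<'E'
from h import *
c=wristat([520,150,380],82);print(proj(c,[[531,44,10],[631,34,10],[431,54,10],[426,283,14],[525,266,14],[328,300,14]]).round())
go([520,150,380],82)
E
```

```text
[[204. 179.]
 [212. 244.]
 [195. 103.]
 [373.  72.]
 [364. 153.]
 [384. -22.]]
at [230.6 471.5 303.6] t 0.15 w 85.7 F [-1.  -0.5 -0.4] yaw 63.94 
 shift share in tool axes now [-4.013 -1.617 -0.764] after turn [-3.314 -2.781 -0.764] turn share [-5.000e-04 -1.000e-04 -2.101e-01]
```

Call:
carry_out --pt "1 0 0 -0.25 0 0 -0.07" --pt "1 0 0 -0.25 0 0 -0.07" --pt "1 0 0 -0.26 0 0 -0.07" --pt "1 -0.255 -0.214 0 0 0 0" --pt "1 -0.255 -0.214 0 0 0 0" --pt "1 -0.255 -0.214 0 0 0 0" --pt "1 -0.255 -0.214 0 0 0 0" --pt "1 -0.255 -0.214 0 0 0 0"

```text
t: 0.82
ee_pos: [342.6, 346.6, 379.8]
ee_rot: [0.07, 0.998, -0.0, -0.0]
contact_force: [1.2, -0.1, -0.5]
grip_width: 85.3
grasp_force: 0.0
```

Call:
carry_out --pt "1 -0.255 -0.214 0 0 0 0" --pt "1 -0.255 -0.214 0 0 0 0" --pt "1 -0.255 -0.214 0 0 0 0" --pt "1 -0.255 -0.214 0 0 0 0" --pt "1 -0.255 -0.214 0 0 0 0" --pt "1 -0.255 -0.214 0 0 0 0" --pt "1 -0.255 -0.214 0 0 0 0" --pt "1 -0.255 -0.214 0 0 0 0"

```text
t: 1.48
ee_pos: [521.0, 148.5, 379.8]
ee_rot: [0.07, 0.998, -0.0, -0.0]
contact_force: [1.6, 1.0, -0.3]
grip_width: 85.2
grasp_force: 0.0
```

```bash
cat >> h.py <<'E'
def measure(im,c,show=True):
    out=[]
    for k,m in masks(im).items():
        z={'wood':28,'pin':22,'white':10}[k]
        for b in blobs(m,800):
            r=cv2.minAreaRect(plane(c,b,z)[:,:2].astype(np.float32))
            if show: print(k,b.mean(0).round(),np.round(r[0],1),np.round(r[1],1),round(r[2],2))
E
python3 - <<'E'
from h import *
s=robot.read_state(); im,c=shot('wrist','wrist1.png'); measure(im,c); print(s['t'],s['ee_pos'],s['qd'].round(3))
E
```

```text
wood [ 11. 204.] [ 522.7 -228.6] [98.4 45.6] 8.57
wood [379.  77.] [440.4 282.3] [ 21.9 176.1] 79.42
white [383. 235.] [661.3 285.4] [137.5 187.4] 31.16
white [204. 170.] [529.7  44.7] [120.5 199.8] 84.61
1.4833 [520.96254576 148.45052895 379.76639949] [-0.629  0.308  0.435  0.129  0.002 -0.624]
```

View pics/wrist1.png

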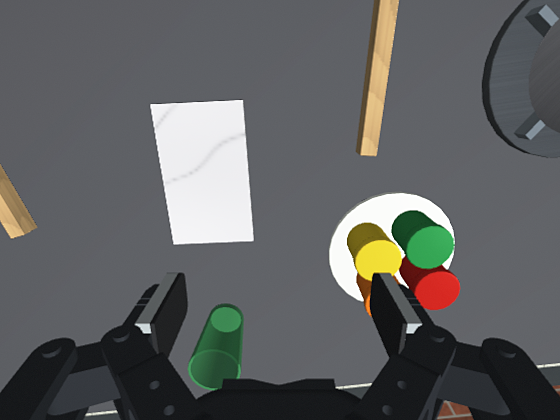

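```bash
python3 - <<'E'
from h import *
s=robot.read_state(); im,c=shot('wrist','wrist2.png'); measure(im,c); print(s['t'],s['ee_pos'],s['qd'].round(3))
go([428.6,284.5,90],79.4)
E
```

```text
wood [ 12. 200.] [ 520.8 -229. ] [102.2  45.4] 8.59
wood [381.  75.] [442.6 281.8] [ 22.1 171.7] 79.44
white [384. 232.] [660.9 283.1] [133.8 187.5] 34.54
white [207. 168.] [529.7  44.8] [120.6 199.7] 84.54
1.5333 [524.23274727 145.08129733 378.84340917] [ 0.073 -0.015 -0.052 -0.02   0.008  0.112]
at [522.6 147.  378.8] t 1.58 w 85.5 F [-0.7  0.3 -1. ] yaw 81.78 
 shift share in tool axes now [1.125 1.229 2.888] after turn [1.177 1.179 2.888] turn share [-0.0006 -0.0005  0.0277]
```

Call:
carry_out --pt "1 0.147 0.147 0 0 0 0.0277" --pt "1 0.147 0.147 0.25 0 0 0" --pt "1 0.147 0.147 0.25 0 0 0" --pt "1 0.147 0.147 0.25 0 0 0" --pt "1 0.147 0.147 0.25 0 0 0" --pt "1 0.147 0.147 0.25 0 0 0" --pt "1 0.147 0.147 0.25 0 0 0" --pt "1 0.147 0.147 0.25 0 0 0"

```text
t: 2.25
ee_pos: [423.6, 287.2, 203.8]
ee_rot: [0.09, 0.996, 0.0, -0.0]
contact_force: [1.0, 0.6, -0.8]
grip_width: 85.8
grasp_force: 0.0
```

Call:
carry_out --pt "1 0 0 0.25 0 0 0" --pt "1 0 0 0.25 0 0 0" --pt "1 0 0 0.2 0 0 0" --pt "1 0 0 0.1 0 0 0" --pt "1 0 0 0 0 0 0" --pt "1 0 0 0 0 0 0" --pt "1 0 0 0 0 0 0" --pt "1 0 0 0 0 0 0"

```text
t: 2.92
ee_pos: [425.3, 286.6, 125.8]
ee_rot: [0.091, 0.996, 0.0, 0.001]
contact_force: [-0.3, -0.4, -0.5]
grip_width: 85.4
grasp_force: 0.0
```

```bash
python3 - <<'E'
from h import *
im,c=shot('wrist','wrist3.png'); measure(im,c)
go([428.6,284.5,90],79.44)
E
```

```text
wood [268. 200.] [427.  284.6] [ 21.8 196.3] 79.4
white [ 18. 335.] [475.5  95.6] [ 37.2 101.4] 63.77
at [425.3 286.6 125.8] t 2.97 w 85.5 F [-0.5  0.3  0.1] yaw 79.61 
 shift share in tool axes now [-0.035 -0.015  0.358] after turn [-0.036 -0.014  0.358] turn share [0.0006 0.0008 0.002 ]
```

View pics/wrist3.png

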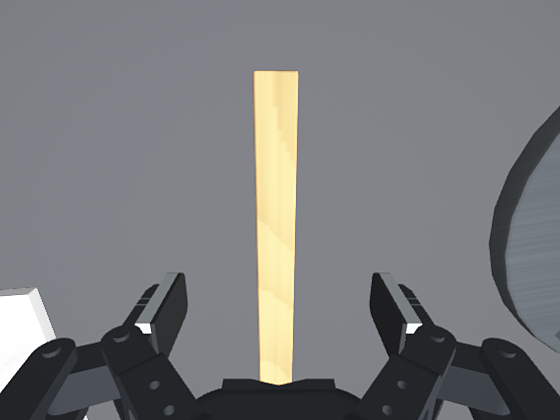

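Call:
carry_out --pt "1 -0.035 -0.02 0.15 0 0 0.002" --pt "1 0 0 0.15 0 0 0" --pt "1 0 0 0.07 0 0 0" --pt "1 0 0 0 0 0 0" --pt "1 0 0 0 0 0 0" --pt "0.5 0 0 0 0 0 0" --pt "0.2 0 0 0 0 0 0" --pt "0.0 0 0 0 0 0 0" --grip_force 40

```text
t: 3.63
ee_pos: [428.3, 283.9, 88.5]
ee_rot: [0.092, 0.996, 0.0, 0.0]
contact_force: [-0.4, -0.3, 0.0]
grip_width: 51.5
grasp_force: 0.0
```

Call:
carry_out --pt "0 0 0 0 0 0 0" --pt "0 0 0 0 0 0 0" --pt "0 0 0 0 0 0 0" --pt "0 0 0 0 0 0 0" --pt "0 0 0 0 0 0 0" --pt "0 0 0 0 0 0 0" --pt "0 0 0 0 0 0 0" --pt "0 0 0 0 0 0 0"

```text
t: 4.3
ee_pos: [428.1, 283.8, 88.3]
ee_rot: [0.092, 0.996, 0.0, 0.0]
contact_force: [-1.5, -1.1, 6.2]
grip_width: 21.1
grasp_force: 39.7
```

```bash
python3 - <<'E'
from h import *
print(robot.read_state()['grasp_force'])
S=np.array([529.7,44.8]); a=np.radians(-5.46); u=np.array([np.cos(a),np.sin(a)]); v=np.array([-u[1],u[0]])
for o in (71,79): print(o,S+o*v)
p=S+79*v; go([*p,130],84.54)
E
```

```text
39.669780135154724
71 [536.45570762 115.47786368]
79 [537.21691411 123.44156663]
at [428.1 283.8  88.3] t 4.3 w 21.1 F [-1.5 -1.1  6.2] yaw 79.44 
 shift share in tool axes now [-1.366 -1.376 -0.417] after turn [-1.238 -1.492 -0.417] turn share [ 0.0001  0.0003 -0.0593]
```

Call:
carry_out --pt "0 0 0 -0.2 0 0 0" --pt "0 0 0 -0.22 0 0 -0.0593" --pt "0 -0.206 -0.249 0 0 0 0" --pt "0 -0.206 -0.249 0 0 0 0" --pt "0 -0.206 -0.249 0 0 0 0" --pt "0 -0.206 -0.249 0 0 0 0" --pt "0 -0.206 -0.249 0 0 0 0" --pt "0 -0.206 -0.249 0 0 0 0"

```text
t: 4.97
ee_pos: [537.4, 121.8, 129.9]
ee_rot: [0.048, 0.999, 0.0, -0.0]
contact_force: [-0.1, 1.2, -0.4]
grip_width: 20.7
grasp_force: 39.7
```

Call:
carry_out --pt "0 0 0 0 0 0 0" --pt "0 0 0 0 0 0 0" --pt "0 0 0 0 0 0 0" --pt "0 0 0 0 0 0 0" --pt "0 0 0 0 0 0 0" --pt "0 0 0 0 0 0 0" --pt "0 0 0 0 0 0 0" --pt "0 0 0 0 0 0 0"

```text
t: 5.63
ee_pos: [536.7, 123.6, 129.9]
ee_rot: [0.047, 0.999, 0.0, 0.0]
contact_force: [0.5, -0.7, -1.2]
grip_width: 20.9
grasp_force: 39.7
```

```bash
python3 - <<'E'
from h import *
im,c=shot('wrist','wrist4.png')
for b in blobs(masks(im)['wood'],800):
  r=cv2.minAreaRect(plane(c,b,70)[:,:2].astype(np.float32)); print('held',np.round(r,1) if 0 else r)
for b in blobs(masks(im)['white'],800):
  r=cv2.minAreaRect(plane(c,b,10)[:,:2].astype(np.float32)); print('w',r)
p=np.array([537.2,123.4]); go([*p,90],84.54)
E
```

```text
held ((516.2149658203125, 125.58646392822266), (21.57809829711914, 157.2744140625), 84.57164001464844)
w ((621.4198608398438, 280.77423095703125), (91.29180908203125, 71.12149810791016), 69.57897186279297)
w ((528.9828491210938, 44.59576416015625), (119.5749282836914, 198.38539123535156), 84.47042846679688)
at [536.7 123.5 129.9] t 5.68 w 21.1 F [-0.7  0.9 -1. ] yaw 84.56 
 shift share in tool axes now [-0.005 -0.001  0.399] after turn [-0.005 -0.001  0.399] turn share [0.     0.     0.0002]
```

View pics/wrist4.png

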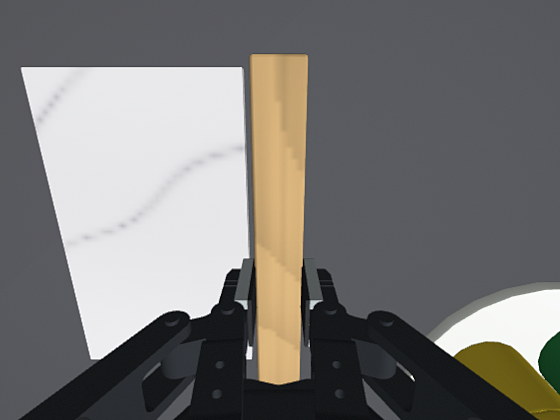

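Call:
carry_out --pt "0 0 0 0.2 0 0 0" --pt "0 0 0 0.15 0 0 0" --pt "0 0 0 0.06 0 0 0" --pt "0 0 -0.02 0 0 0 0" --pt "0 0 -0.02 0 0 0 0" --pt "0 0 -0.01 0 0 0 0" --pt "0 0 0 0 0 0 0" --pt "0 0 0 0 0 0 0"

```text
t: 6.35
ee_pos: [536.5, 118.2, 89.2]
ee_rot: [0.048, 0.999, 0.0, 0.0]
contact_force: [-0.0, -0.4, -1.5]
grip_width: 20.8
grasp_force: 41.0
```

Call:
carry_out --pt "0 0 -0.01 0 0 0 0" --pt "0 0 0 0 0 0 0" --pt "0 0 -0.01 0 0 0 0" --pt "0 0 0 0 0 0 0" --pt "0 0 -0.01 0 0 0 0" --pt "0 0 0 0 0 0 0" --pt "0 0 0 0 0 0 0" --pt "0 0 0 0 0 0 0"

```text
t: 7.02
ee_pos: [536.1, 115.3, 88.9]
ee_rot: [0.048, 0.999, -0.0, -0.0]
contact_force: [0.8, 0.8, -2.3]
grip_width: 20.7
grasp_force: 41.0
```

Call:
carry_out --pt "0 0 -0.008 0.005 0 0 0" --pt "0 0 0 0 0 0 0" --pt "0 0 0 0 0 0 0" --pt "0 0 -0.007 0 0 0 0" --pt "0 0 0 0 0 0 0" --pt "0 0 0 0 0 0 0" --pt "0 0 0 0 0 0 0" --pt "0 0 0 0 0 0 0"

```text
t: 7.68
ee_pos: [536.1, 114.5, 88.4]
ee_rot: [0.047, 0.999, 0.001, 0.0]
contact_force: [1.0, 7.5, -0.8]
grip_width: 21.1
grasp_force: 41.0
```

Call:
carry_out --pt "0 0 -0.01 0 0 0 0" --pt "0 0 0 0 0 0 0" --pt "0 0 0 0 0 0 0" --pt "0 0 0 0 0 0 0" --pt "0 0 0 0 0 0 0" --pt "0 0 0 0 0 0 0" --pt "0 0 0 0 0 0 0" --pt "0 0 0 0 0 0 0"

```text
t: 8.35
ee_pos: [536.0, 114.3, 88.4]
ee_rot: [0.047, 0.999, 0.002, 0.0]
contact_force: [1.0, 15.5, -1.7]
grip_width: 20.7
grasp_force: 41.1
```

Call:
carry_out --pt "0.3 0 0 0 0 0 0" --pt "0.4 0 0 0 0 0 0" --pt "0.6 0 0 0 0 0 0" --pt "0.6 0 0 0 0 0 0" --pt "0.6 0 0 0 0 0 0" --pt "0.6 0 0 -0.2 0 0 0" --pt "1 0 0 -0.4 0 0 0" --pt "1 0 0 -0.4 0 0 0"

```text
t: 9.02
ee_pos: [534.9, 112.6, 188.9]
ee_rot: [0.048, 0.999, -0.0, -0.001]
contact_force: [1.3, -0.4, -0.4]
grip_width: 73.5
grasp_force: 0.0
```

Call:
carry_out --pt "1 0 0 -0.4 0 0 0" --pt "1 0 0 -0.4 0 0 0" --pt "1 0 0 0 0 0 0" --pt "1 0 0 0 0 0 0" --pt "1 0 0 0 0 0 0" --pt "1 0 0 0 0 0 0" --pt "1 0 0 0 0 0 0" --pt "1 0 0 0 0 0 0"

```text
t: 9.68
ee_pos: [535.6, 112.7, 267.4]
ee_rot: [0.048, 0.999, -0.0, -0.001]
contact_force: [-0.9, 0.0, 0.0]
grip_width: 85.2
grasp_force: 0.0
```

```bash
cat >> h.py <<'E'
def frame(r,near=0):
    """minAreaRect -> centre, heading (deg, -45..45) of the long side"""
    b=cv2.boxPoints(r); e=[b[1]-b[0],b[2]-b[1]]; e=max(e,key=np.linalg.norm); return np.array(r[0]),(np.degrees(np.arctan2(e[1],e[0]))+90)%180-90
def check(c,im):
    m=masks(im); w=[cv2.minAreaRect(plane(c,b,10)[:,:2].astype(np.float32)) for b in blobs(m['white'],800)]
    w=[r for r in w if abs(max(r[1])-200)<6 and abs(min(r[1])-120)<8]
    S,a=frame(w[0]); print('slab',S,a,w[0][1]); u=np.array([np.cos(np.radians(a)),np.sin(np.radians(a))]); v=np.array([-u[1],u[0]])
    for b in blobs(m['wood'],800):
        r=cv2.minAreaRect(plane(c,b,28)[:,:2].astype(np.float32)); C,g=frame(r); bx=cv2.boxPoints(r)
        print('wood',C.round(1),np.round(r[1],1),'slab xy',((C-S)@u).round(1),((C-S)@v).round(1),'dang',round(g-a,2),'ends x',((bx-S)@u).min().round(1),((bx-S)@u).max().round(1))
    return S,u,v
E
python3 - <<'E'
from h import *
im,c=shot('wrist','wrist5.png'); check(c,im); go([475,-248,250],99)
E
```

```text
slab [529.82373047  44.34309769] -5.4663315 (119.82390594482422, 198.99851989746094)
wood [536.5 115.5] [ 21.6 198.8] slab xy -0.2 71.4 dang 0.07 ends x -99.6 99.2
at [535.6 112.8 267.6] t 9.73 w 85.4 F [ 0.7  0.6 -0.4] yaw 84.53 
 shift share in tool axes now [ 0.259 -3.649  0.177] after turn [ 1.163 -3.468  0.176] turn share [-1.000e-04 -1.000e-03 -1.683e-01]
```

View pics/wrist5.png

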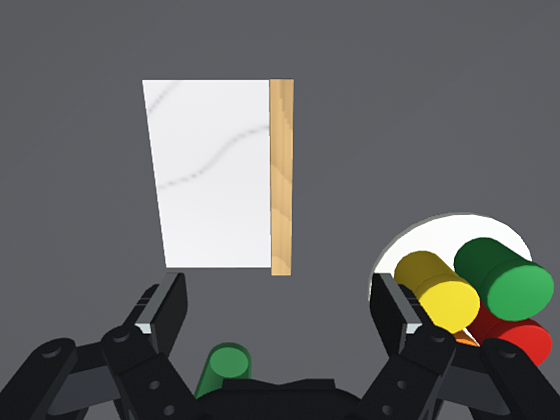

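Call:
carry_out --pt "1 0 0 0 0 0 -0.056" --pt "1 0 0 0 0 0 -0.056" --pt "1 0 0 0 0 0 -0.056" --pt "1 0.116 -0.347 -0.03 0 0 0" --pt "1 0.116 -0.347 -0.03 0 0 0" --pt "1 0.116 -0.347 -0.03 0 0 0" --pt "1 0.116 -0.347 -0.03 0 0 0" --pt "1 0.116 -0.347 -0.03 0 0 0"

```text
t: 10.4
ee_pos: [504.9, -69.1, 283.2]
ee_rot: [-0.078, 0.997, 0.0, -0.0]
contact_force: [1.3, 0.8, 0.2]
grip_width: 85.3
grasp_force: 0.0
```

Call:
carry_out --pt "1 0.116 -0.347 -0.03 0 0 0" --pt "1 0.116 -0.347 -0.03 0 0 0" --pt "1 0.116 -0.347 -0.03 0 0 0" --pt "1 0.116 -0.347 -0.03 0 0 0" --pt "1 0.116 -0.347 -0.03 0 0 0" --pt "1 0 0 0 0 0 0" --pt "1 0 0 0 0 0 0" --pt "1 0 0 0 0 0 0"

```text
t: 11.07
ee_pos: [475.3, -247.9, 298.0]
ee_rot: [-0.078, 0.997, 0.0, -0.0]
contact_force: [-0.3, 0.8, -1.0]
grip_width: 85.1
grasp_force: 0.0
```

```bash
python3 - <<'E'
from h import *
im,c=shot('wrist','wrist6.png')
for k,z in (('wood',28),('pin',22)):
  for b in blobs(masks(im)[k],600):
    r=cv2.minAreaRect(plane(c,b,z)[:,:2].astype(np.float32)); print(k,b.min(0),b.max(0),r,frame(r))
go([475,-248,89],99)
E
```

```text
wood [521 275] [559 340] ((588.6864013671875, 110.15465545654297), (22.399511337280273, 94.76891326904297), 84.58199310302734) (array([588.68640137, 110.15465546]), np.float32(-5.4180145))
wood [89 83] [165 270] ((507.5135498046875, -403.1264953613281), (207.89993286132812, 46.58512496948242), 11.290192604064941) (array([ 507.5135498 , -403.12649536]), np.float32(11.290184))
wood [266  78] [288 260] ((474.4158630371094, -249.1147003173828), (199.311767578125, 22.153350830078125), 8.726482391357422) (array([ 474.41586304, -249.11470032]), np.float32(8.726486))
at [ 475.4 -247.4  298.1] t 11.12 w 85.1 F [-0.   0.9  1. ] yaw 99.0 
 shift share in tool axes now [ 0.004 -0.007  2.091] after turn [ 0.005 -0.006  2.091] turn share [ 0.0004 -0.0003 -0.    ]
```

View pics/wrist6.png

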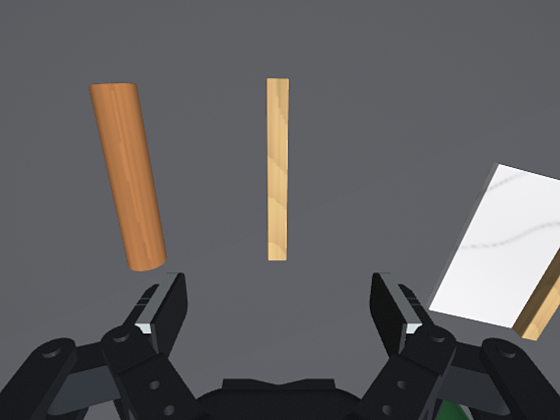

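Call:
carry_out --pt "1 0.012 -0.016 0.35 0 0 0.003" --pt "1 0 0 0.4 0 0 0" --pt "1 0 0 0.4 0 0 0" --pt "1 0 0 0.4 0 0 0" --pt "1 0 0 0.3 0 0 0" --pt "1 0 0 0.2 0 0 0" --pt "1 0 0 0.045 0 0 0" --pt "1 0 0 0 0 0 0"

```text
t: 11.78
ee_pos: [474.2, -248.5, 88.2]
ee_rot: [-0.077, 0.997, 0.001, -0.001]
contact_force: [-0.3, 0.8, -0.5]
grip_width: 85.7
grasp_force: 0.0
```

Call:
carry_out --pt "0.6 0 0 0 0 0 0" --pt "0.3 0 0 0 0 0 0" --pt "0 0 0 0 0 0 0" --pt "0 0 0 0 0 0 0" --pt "0 0 0 0 0 0 0" --pt "0 0 0 0 0 0 0" --pt "0 0 0 0 0 0 0" --pt "0 0 0 0 0 0 0"

```text
t: 12.45
ee_pos: [474.7, -250.0, 89.6]
ee_rot: [-0.076, 0.997, -0.0, 0.0]
contact_force: [-2.0, 0.9, 9.8]
grip_width: 20.9
grasp_force: 39.3
```

Call:
carry_out --pt "0 0 0 0 0 0 0" --pt "0 0 0 0 0 0 0" --pt "0 0 0 0 0 0 0" --pt "0 0 0 0 0 0 0" --pt "0 0 0 0 0 0 0" --pt "0 0 0 0 0 0 0" --pt "0 0 0 0 0 0 0" --pt "0 0 0 0 0 0 0"

```text
t: 13.12
ee_pos: [474.7, -250.0, 89.6]
ee_rot: [-0.076, 0.997, -0.0, 0.0]
contact_force: [-1.4, 0.7, 7.7]
grip_width: 20.7
grasp_force: 39.3
```

```bash
python3 - <<'E'
from h import *
print(robot.read_state()['grasp_force'])
S=np.array([529.7,44.6]); a=np.radians(-5.47); u=np.array([np.cos(a),np.sin(a)]); v=np.array([-u[1],u[0]])
go([*(S-80*v),130],84.53)
E
```

```text
39.299107789993286
at [ 474.7 -250.    89.6] t 13.12 w 20.7 F [-1.4  0.7  7.7] yaw 98.71 
 shift share in tool axes now [-0.794  2.053 -0.405] after turn [-0.267  2.185 -0.404] turn share [-0.0005  0.0006  0.165 ]
```

Call:
carry_out --pt "0 0 0 -0.2 0 0 0" --pt "0 0 0 -0.2 0 0 0.055" --pt "0 0 0 0 0 0 0.055" --pt "0 0 0 0 0 0 0.055" --pt "0 -0.0334 0.273 0 0 0 0" --pt "0 -0.0334 0.273 0 0 0 0" --pt "0 -0.0334 0.273 0 0 0 0" --pt "0 -0.0334 0.273 0 0 0 0"

```text
t: 13.78
ee_pos: [498.2, -141.4, 129.0]
ee_rot: [0.048, 0.999, 0.0, 0.0]
contact_force: [0.4, 0.3, -1.6]
grip_width: 20.7
grasp_force: 40.1
```

Call:
carry_out --pt "0 -0.0334 0.273 0 0 0 0" --pt "0 -0.0334 0.273 0 0 0 0" --pt "0 -0.0334 0.273 0 0 0 0" --pt "0 -0.0334 0.273 0 0 0 0" --pt "0 0 0 0 0 0 0" --pt "0 0 0 0 0 0 0" --pt "0 0 0 0 0 0 0" --pt "0 0 0 0 0 0 0"

```text
t: 14.45
ee_pos: [521.8, -35.7, 128.9]
ee_rot: [0.048, 0.999, -0.0, 0.0]
contact_force: [1.3, 0.3, -1.0]
grip_width: 20.8
grasp_force: 40.1
```

```bash
python3 - <<'E'
from h import *
im,c=shot('wrist','wrist7.png')
S=np.array([529.7,44.6]); a=np.radians(-5.47); u=np.array([np.cos(a),np.sin(a)]); v=np.array([-u[1],u[0]])
for b in blobs(masks(im)['wood'],800):
  for z in (28,69):
    r=cv2.minAreaRect(plane(c,b,z)[:,:2].astype(np.float32)); B=cv2.boxPoints(r)-S; print(z,r,frame(r)[1],'x',(B@u).min(),(B@u).max(),'y',(B@v).min(),(B@v).max())
go([*(S-80*v),89.5],84.53)
E
```

```text
28 ((543.2235717773438, 113.9586181640625), (21.866092681884766, 184.104248046875), 84.66444396972656) -5.335556 x -85.22708058434849 98.92789909762375 y 59.182887763260105 81.48092130331784
69 ((517.7015991210938, 79.93374633789062), (16.61881446838379, 139.92405700683594), 84.66444396972656) -5.335556 x -85.2932234626325 54.66935019954857 y 25.55554818760554 42.50265779853493
28 ((521.1663208007812, -35.60147476196289), (28.0497989654541, 207.77212524414062), 84.49403381347656) -5.505966 x -104.74447119826277 103.04514213244047 y -94.73983918695737 -66.55961314517994
69 ((500.9374694824219, -33.735870361328125), (21.31859016418457, 157.91232299804688), 84.49402618408203) -5.505974 x -100.12708622407955 57.79864349527534 y -91.42978818850322 -70.01205869240938
at [521.7 -35.8 128.9] t 14.5 w 20.5 F [ 1.6  0.5 -1. ] yaw 84.46 
 shift share in tool axes now [-0.002  0.008  0.394] after turn [-0.002  0.008  0.394] turn share [-0.0001 -0.     -0.0008]
```

Call:
carry_out --pt "0 0 0 0.2 0 0 -0.0008" --pt "0 0 0 0.15 0 0 0" --pt "0 0 0 0.045 0 0 0" --pt "0 0 0.03 0 0 0 0" --pt "0 0 0.03 0 0 0 0" --pt "0 0 0.01 0 0 0 0" --pt "0 0 0 0 0 0 0" --pt "0 0 0 0 0 0 0"

```text
t: 15.17
ee_pos: [522.6, -28.1, 89.5]
ee_rot: [0.047, 0.999, -0.0, 0.0]
contact_force: [-0.5, -0.8, -0.6]
grip_width: 20.9
grasp_force: 41.8
```

Call:
carry_out --pt "0 0 0.01 0 0 0 0" --pt "0 0 0 0 0 0 0" --pt "0 0 0.01 0 0 0 0" --pt "0 0 0 0 0 0 0" --pt "0 0 0.005 0 0 0 0" --pt "0 0 0 0 0 0 0" --pt "0 0 0 0 0 0 0" --pt "0 0 0 0 0 0 0"

```text
t: 15.83
ee_pos: [522.7, -26.3, 89.5]
ee_rot: [0.047, 0.999, -0.001, -0.0]
contact_force: [-1.5, -8.2, 0.0]
grip_width: 20.9
grasp_force: 41.9
```

Call:
carry_out --pt "0 0 0.01 0 0 0 0" --pt "0 0 0 0 0 0 0" --pt "0 0 0 0 0 0 0" --pt "0 0 0 0 0 0 0" --pt "0 0 0 0 0 0 0" --pt "0 0 0 0 0 0 0" --pt "0 0 0 0 0 0 0" --pt "0 0 0 0 0 0 0"

```text
t: 16.5
ee_pos: [522.8, -26.0, 89.5]
ee_rot: [0.048, 0.999, -0.002, -0.0]
contact_force: [-2.6, -14.7, 0.4]
grip_width: 20.6
grasp_force: 42.1
```

Call:
carry_out --pt "0.3 0 0 0 0 0 0" --pt "0.4 0 0 0 0 0 0" --pt "0.6 0 0 0 0 0 0" --pt "0.6 0 0 0 0 0 0" --pt "0.6 0 0 0 0 0 0" --pt "0.6 0 0 -0.2 0 0 0" --pt "1 0 0 -0.4 0 0 0" --pt "1 0 0 -0.4 0 0 0"

```text
t: 17.17
ee_pos: [521.9, -24.2, 189.9]
ee_rot: [0.047, 0.999, 0.0, -0.001]
contact_force: [2.4, -0.4, 0.6]
grip_width: 73.3
grasp_force: 0.0
```

Call:
carry_out --pt "1 0 0 -0.4 0 0 0" --pt "1 0 0 -0.4 0 0 0" --pt "1 0 0 0 0 0 0" --pt "1 0 0 0 0 0 0" --pt "1 0 0 0 0 0 0" --pt "1 0 0 0 0 0 0" --pt "1 0 0 0 0 0 0" --pt "1 0 0 0 0 0 0"

```text
t: 17.83
ee_pos: [522.5, -24.4, 268.4]
ee_rot: [0.047, 0.999, 0.0, -0.001]
contact_force: [-1.0, -0.1, -0.1]
grip_width: 85.6
grasp_force: 0.0
```

```bash
python3 - <<'E'
from h import *
im,c=shot('wrist','wrist8.png'); check(c,im); go([495,-418,250],101.3)
E
```

```text
slab [529.57446289  44.41292953] -5.3988495 (119.55207824707031, 198.47283935546875)
wood [536.1 115. ] [ 21.9 198.3] slab xy -0.2 70.9 dang 0.03 ends x -99.3 99.0
wood [521.6 -26.4] [ 21.8 197.8] slab xy -1.3 -71.3 dang -0.06 ends x -100.2 97.6
at [522.6 -24.5 268.6] t 17.88 w 85.5 F [0.3 0.7 0.2] yaw 84.6 
 shift share in tool axes now [-0.096 -3.944  0.186] after turn [ 1.042 -3.805  0.186] turn share [ 0.0002 -0.0009 -0.1943]
```

View pics/wrist8.png

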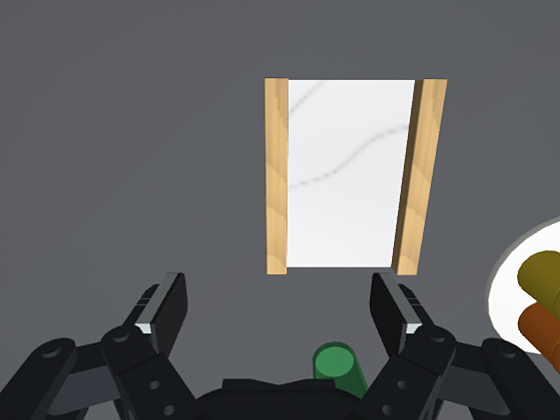

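Call:
carry_out --pt "1 0 0 0 0 0 -0.065" --pt "1 0 0 0 0 0 -0.065" --pt "1 0 0 0 0 0 -0.065" --pt "1 0.087 -0.317 0 0 0 0" --pt "1 0.087 -0.317 0 0 0 0" --pt "1 0.087 -0.317 0 0 0 0" --pt "1 0.087 -0.317 0 0 0 0" --pt "1 0.087 -0.317 0 0 0 0"

```text
t: 18.55
ee_pos: [511.0, -189.9, 269.1]
ee_rot: [-0.099, 0.995, 0.0, -0.0]
contact_force: [0.2, 0.8, -0.2]
grip_width: 85.4
grasp_force: 0.0
```

Call:
carry_out --pt "1 0.087 -0.317 0 0 0 0" --pt "1 0.087 -0.317 0 0 0 0" --pt "1 0.087 -0.317 0 0 0 0" --pt "1 0.087 -0.317 0 0 0 0" --pt "1 0.087 -0.317 0 0 0 0" --pt "1 0.087 -0.317 0 0 0 0" --pt "1 0.087 -0.317 0 0 0 0" --pt "1 0 0 0 0 0 0"

```text
t: 19.22
ee_pos: [494.5, -423.0, 267.9]
ee_rot: [-0.097, 0.995, -0.0, -0.0]
contact_force: [0.9, -0.9, 0.1]
grip_width: 85.6
grasp_force: 0.0
```

Call:
carry_out --pt "1 0 0 0 0 0 0" --pt "1 0 0 0 0 0 0" --pt "1 0 0 0 0 0 0" --pt "1 0 0 0 0 0 0" --pt "1 0 0 0 0 0 0" --pt "1 0 0 0 0 0 0" --pt "1 0 0 0 0 0 0" --pt "1 0 0 0 0 0 0"

```text
t: 19.88
ee_pos: [495.5, -417.8, 269.5]
ee_rot: [-0.099, 0.995, -0.0, 0.0]
contact_force: [0.5, -0.1, -0.6]
grip_width: 85.3
grasp_force: 0.0
```

```bash
python3 - <<'E'
from h import *
im,c=shot('wrist','wrist9.png'); m=masks(im); M=m['wood']|m['pin']
for b in blobs(M,800):
    r=cv2.minAreaRect(plane(c,b,22)[:,:2].astype(np.float32)); print(b.min(0),b.max(0),r,frame(r))
go([495,-418,80],101.3)
E
```

```text
[266  91] [312 289] ((510.9030456542969, -404.65130615234375), (212.04638671875, 43.4283332824707), 11.402915954589844) (array([ 510.90304565, -404.65130615]), np.float32(11.402908))
at [ 495.5 -417.9  269.4] t 19.93 w 85.3 F [-0.7 -0.1 -0.2] yaw 101.37 
 shift share in tool axes now [0.005 0.    1.894] after turn [ 0.005 -0.     1.894] turn share [-0.0001 -0.      0.0008]
```

View pics/wrist9.png

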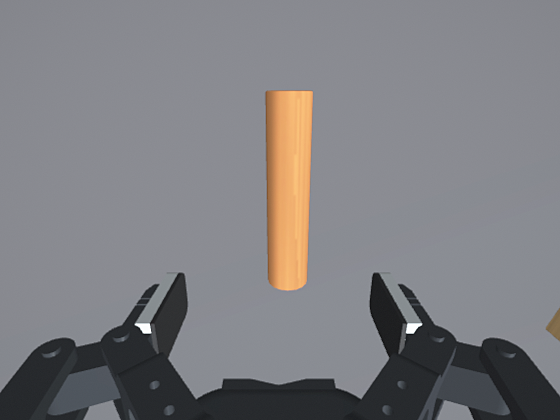

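Call:
carry_out --pt "1 -0.117 0.1 0.3 0 0 0" --pt "1 0 0 0.4 0 0 0" --pt "1 0 0 0.4 0 0 0" --pt "1 0 0 0.35 0 0 0" --pt "1 0 0 0.25 0 0 0" --pt "1 0 0 0.15 0 0 0" --pt "1 0 0 0.075 0 0 0" --pt "1 0 0 0 0 0 0"

```text
t: 20.6
ee_pos: [504.5, -405.5, 75.5]
ee_rot: [-0.099, 0.995, 0.001, -0.001]
contact_force: [-0.0, 0.7, -0.3]
grip_width: 84.9
grasp_force: 0.0
```

Call:
carry_out --pt "0.7 0 0 0 0 0 0" --pt "0.5 0 0 0 0 0 0" --pt "0.3 0 0 0 0 0 0" --pt "0 0 0 0 0 0 0" --pt "0 0 0 0 0 0 0" --pt "0 0 0 0 0 0 0" --pt "0 0 0 0 0 0 0" --pt "0 0 0 0 0 0 0"

```text
t: 21.27
ee_pos: [505.4, -406.4, 78.2]
ee_rot: [-0.099, 0.995, -0.001, 0.001]
contact_force: [-0.6, -0.5, 7.1]
grip_width: 42.8
grasp_force: 39.9
```

Call:
carry_out --pt "0 0 0 -0.1 0 0 0" --pt "0 0 0 -0.2 0 0 0" --pt "0 0 0 -0.3 0 0 0" --pt "0 0 0 -0.3 0 0 0" --pt "0 0 0 -0.3 0 0 0" --pt "0 0 0 0 0 0 0" --pt "0 0 0 0 0 0 0" --pt "0 0 0 0 0 0 0"

```text
t: 21.93
ee_pos: [504.7, -405.7, 196.5]
ee_rot: [-0.099, 0.995, 0.0, -0.0]
contact_force: [0.6, 0.8, -3.4]
grip_width: 42.8
grasp_force: 41.7
```

```bash
python3 - <<'E'
from h import *
im,c=shot('wrist','wrist10.png'); m=masks(im); M=m['wood']|m['pin']
for b in blobs(M,800):
    for z in (142,164):
        r=cv2.minAreaRect(plane(c,b,z)[:,:2].astype(np.float32)); B=cv2.boxPoints(r); C,a=frame(r); print(z,b.min(0),b.max(0),C,r[1],a,C-max(r[1])/2*np.array([np.cos(np.radians(a)),np.sin(np.radians(a))]))
print(robot.read_state()['grasp_force'],robot.read_state()['joints'].round(2))
go([529.7,44.5,197],174.55); go([529.7,44.5,197],-5.45)
E
```

```text
142 [217  38] [339 384] [ 479.38018799 -410.71176147] (155.79270935058594, 43.383487701416016) 11.436874 [ 403.03056335 -426.15768814]
164 [217  38] [339 384] [ 469.08105469 -412.82452393] (128.26531982421875, 35.71798324584961) 11.43689 [ 406.22183228 -425.54128933]
41.69945418834686 [-0.8   0.52  0.06  1.12 -0.   -1.  ]
at [ 504.5 -405.5  195.9] t 21.98 w 42.9 F [ 0.1 -0.5 -3.1] yaw 101.36 
 shift share in tool axes now [-1.133  4.362 -0.006] after turn [-4.504  0.177 -0.011] turn share [ 1.200e-03  1.000e-04 -8.516e-01]
at [ 504.5 -405.5  195.9] t 21.98 w 42.9 F [ 0.1 -0.5 -3.1] yaw 101.36 
 shift share in tool axes now [-1.133  4.362 -0.006] after turn [ 4.504 -0.177 -0.011] turn share [ 1.0000e-04 -1.3000e-03  1.2428e+00]
```

Call:
carry_out --pt "0 -0.0944 0.3635 0 0 0 0" --pt "0 -0.0944 0.3635 0 0 0 0" --pt "0 -0.0944 0.3635 0 0 0 0" --pt "0 -0.0944 0.3635 0 0 0 0" --pt "0 -0.0944 0.3635 0 0 0 0" --pt "0 -0.0944 0.3635 0 0 0 0" --pt "0 -0.0944 0.3635 0 0 0 0" --pt "0 -0.0944 0.3635 0 0 0 0"

```text
t: 22.65
ee_pos: [520.8, -104.0, 195.8]
ee_rot: [-0.099, 0.995, 0.0, -0.001]
contact_force: [0.4, 0.5, -2.9]
grip_width: 42.9
grasp_force: 41.8
```

Call:
carry_out --pt "0 -0.0944 0.3635 0 0 0 0" --pt "0 -0.0944 0.3635 0 0 0 0" --pt "0 -0.0944 0.3635 0 0 0 0" --pt "0 -0.0944 0.3635 0 0 0 0" --pt "0 0 0 0 0 0 -0.071" --pt "0 0 0 0 0 0 -0.071" --pt "0 0 0 0 0 0 -0.071" --pt "0 0 0 0 0 0 -0.071"

```text
t: 23.32
ee_pos: [529.4, 44.5, 195.7]
ee_rot: [-0.31, 0.951, 0.0, -0.001]
contact_force: [1.3, 0.3, -2.7]
grip_width: 42.9
grasp_force: 42.0
```

Call:
carry_out --pt "0 0 0 0 0 0 -0.071" --pt "0 0 0 0 0 0 -0.071" --pt "0 0 0 0 0 0 -0.071" --pt "0 0 0 0 0 0 -0.071" --pt "0 0 0 0 0 0 -0.071" --pt "0 0 0 0 0 0 -0.071" --pt "0 0 0 0 0 0 -0.071" --pt "0 0 0 0 0 0 -0.071"

```text
t: 23.98
ee_pos: [529.4, 44.1, 195.7]
ee_rot: [-0.675, 0.738, 0.001, -0.001]
contact_force: [1.1, -0.2, -3.0]
grip_width: 42.5
grasp_force: 42.0
```

Call:
carry_out --pt "0 0 0 0 0 0 0" --pt "0 0 0 0 0 0 0" --pt "0 0 0 0 0 0 0" --pt "0 0 0 0 0 0 0" --pt "0 0 0 0 0 0 0" --pt "0 0 0 0 0 0 0" --pt "0 0 0 0 0 0 0" --pt "0 0 0 0 0 0 0"

```text
t: 24.65
ee_pos: [530.1, 44.0, 196.9]
ee_rot: [-0.673, 0.74, -0.0, 0.0]
contact_force: [-0.1, 0.4, -2.2]
grip_width: 42.7
grasp_force: 42.0
```

```bash
python3 - <<'E'
from h import *
go([529.7,44.5,110],174.55)
E
```

```text
at [530.1  44.  196.9] t 24.65 w 42.7 F [-0.1  0.4 -2.2] yaw 174.56 
 shift share in tool axes now [-0.004  0.004  0.869] after turn [-0.004  0.004  0.869] turn share [-0.0001  0.      0.0001]
```

Call:
carry_out --pt "0 0 0 0.2 0 0 0" --pt "0 0 0 0.25 0 0 0" --pt "0 0 0 0.2 0 0 0" --pt "0 0 0 0.12 0 0 0" --pt "0 0 0 0.07 0 0 0" --pt "0 0 0 0 0 0 0" --pt "0 0 0 0 0 0 0" --pt "0 0 0 0 0 0 0"

```text
t: 25.32
ee_pos: [530.6, 44.0, 113.8]
ee_rot: [-0.673, 0.74, -0.0, 0.0]
contact_force: [0.8, -0.8, -2.3]
grip_width: 43.0
grasp_force: 42.1
```

Call:
carry_out --pt "0 0 0 0.01 0 0 0" --pt "0 0 0 0.01 0 0 0" --pt "0 0 0 0.01 0 0 0" --pt "0 0 0 0.01 0 0 0" --pt "0 0 0 0 0 0 0" --pt "0 0 0 0 0 0 0" --pt "0 0 0 0 0 0 0" --pt "0 0 0 0 0 0 0"

```text
t: 25.98
ee_pos: [530.1, 44.0, 108.9]
ee_rot: [-0.673, 0.74, 0.0, -0.0]
contact_force: [-0.7, 0.3, -2.4]
grip_width: 42.6
grasp_force: 42.1
```

Call:
carry_out --pt "0 0 0 0.01 0 0 0" --pt "0 0 0 0 0 0 0" --pt "0 0 0 0.01 0 0 0" --pt "0 0 0 0 0 0 0" --pt "0 0 0 0.005 0 0 0" --pt "0 0 0 0 0 0 0" --pt "0 0 0 0 0 0 0" --pt "0 0 0 0 0 0 0"

```text
t: 26.65
ee_pos: [530.0, 44.1, 106.4]
ee_rot: [-0.673, 0.74, 0.0, -0.0]
contact_force: [0.1, 0.7, -2.4]
grip_width: 43.0
grasp_force: 42.0
```

Call:
carry_out --pt "0 0 0 0.005 0 0 0" --pt "0 0 0 0 0 0 0" --pt "0 0 0 0.005 0 0 0" --pt "0 0 0 0 0 0 0" --pt "0 0 0 0 0 0 0" --pt "0 0 0 0 0 0 0" --pt "0 0 0 0 0 0 0" --pt "0 0 0 0 0 0 0"

```text
t: 27.32
ee_pos: [530.1, 44.1, 106.1]
ee_rot: [-0.673, 0.74, -0.0, 0.0]
contact_force: [-4.2, -0.1, 12.2]
grip_width: 42.5
grasp_force: 43.7
```

Call:
carry_out --pt "0 0 0 -0.006 0 0 0" --pt "0 0 0 0 0 0 0" --pt "0 0 0 0 0 0 0" --pt "0 0 0 0 0 0 0" --pt "0.53 0 0 0 0 0 0" --pt "0.56 0 0 0 0 0 0" --pt "0.59 0 0 0 0 0 0" --pt "0.62 0 0 0 0 0 0" --grip_force 20

```text
t: 27.98
ee_pos: [530.1, 44.0, 105.9]
ee_rot: [-0.673, 0.74, 0.0, -0.0]
contact_force: [0.4, -0.1, 0.4]
grip_width: 53.0
grasp_force: 0.0
```

```bash
python3 - <<'E'
from h import *
go([530,44,250],174.55)
im,c=shot('scene','s2.png'); im2,c2=shot('side','d2.png')
cv2.imwrite('pics/both.png',cv2.cvtColor(np.hstack([cv2.resize(im[140:280,200:400],(400,280)),cv2.resize(im2[160:300,180:380],(400,280))]),cv2.COLOR_RGB2BGR))
E
```

```text
at [530.1  44.  105.9] t 27.98 w 53.0 F [ 0.4 -0.1  0.4] yaw 174.59 
 shift share in tool axes now [ 1.000e-03  1.000e-03 -1.441e+00] after turn [ 1.000e-03  1.000e-03 -1.441e+00] turn share [ 0.     -0.      0.0004]
```

View pics/both.png

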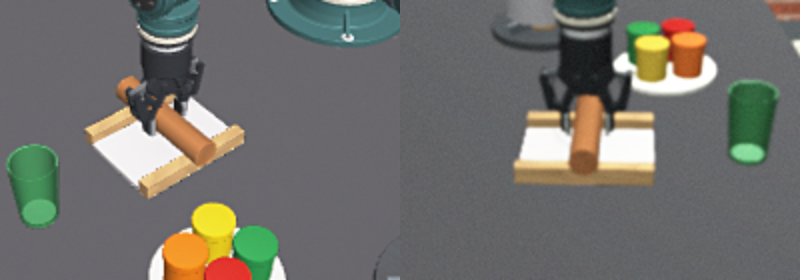

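The crops show the pin lying square across both strips with the fingers just open around it. I open fully, settle, and then lift.

Call:
carry_out --pt "0.7 0 0 0 0 0 0" --pt "0.8 0 0 0 0 0 0" --pt "0.9 0 0 0 0 0 0" --pt "1 0 0 0 0 0 0" --pt "1 0 0 0 0 0 0" --pt "1 0 0 0 0 0 0" --pt "1 0 0 0 0 0 0" --pt "1 0 0 0 0 0 0"

```text
t: 28.75
ee_pos: [530.1, 44.1, 106.0]
ee_rot: [-0.673, 0.74, -0.0, 0.0]
contact_force: [0.4, 0.5, 0.3]
grip_width: 85.2
grasp_force: 0.0
```

Call:
carry_out --pt "1 0 0 -0.1 0 0 0" --pt "1 0 0 -0.2 0 0 0" --pt "1 0 0 -0.3 0 0 0" --pt "1 0 0 -0.4 0 0 0" --pt "1 0 0 -0.4 0 0 0" --pt "1 0 0 -0.3 0 0 0" --pt "1 0 0 -0.1 0 0 0" --pt "1 0 0 0 0 0 0"

```text
t: 29.42
ee_pos: [530.9, 44.0, 288.8]
ee_rot: [-0.673, 0.74, -0.002, 0.002]
contact_force: [0.3, 0.3, 0.3]
grip_width: 85.5
grasp_force: 0.0
```

Call:
carry_out --pt "1 0 0 0 0 0 0" --pt "1 0 0 0 0 0 0" --pt "1 0 0 0 0 0 0" --pt "1 0 0 0 0 0 0" --pt "1 0 0 0 0 0 0" --pt "1 0 0 0 0 0 0" --pt "1 0 0 0 0 0 0" --pt "1 0 0 0 0 0 0"

```text
t: 30.08
ee_pos: [530.0, 44.1, 285.9]
ee_rot: [-0.673, 0.74, 0.0, -0.0]
contact_force: [0.1, 0.9, -0.5]
grip_width: 85.2
grasp_force: 0.0
```

```bash
python3 - <<'E'
from h import *
S=np.array([529.7,44.5]); a=np.radians(-5.45); u=np.array([np.cos(a),np.sin(a)]); v=np.array([-u[1],u[0]])
for n in ('wrist','scene','side'):
    im,c=shot(n,n+'end.png'); m=masks(im); 
    if n=='wrist':
        hsv=cv2.cvtColor(im,cv2.COLOR_RGB2HSV)
        for y,row in ((71,1),(-71,1)):
            for x in (-90,-60,60,90):  # wood cross-section in v at z=28 along each strip
                t=np.arange(y-25,y+25,.25); P=np.c_[S+x*u+t[:,None]*v,np.full(len(t),28)]
                q=proj(c,P).round().astype(int); ok=(q[:,0]>=0)&(q[:,0]<560)&(q[:,1]>=0)&(q[:,1]<420)
                w=t[ok][m['wood'][q[ok,1],q[ok,0]]>0]; print(y,x,(w.min(),w.max()) if len(w) else None)
    for b in blobs(m['pin']|m['wood'],400):
        r=cv2.minAreaRect(plane(c,b,50)[:,:2].astype(np.float32)); C,g=frame(r)
        if np.linalg.norm(C-S)<150: print(n,'slab xy',((C-S)@u).round(1),((C-S)@v).round(1),np.round(r[1],1),round(g+5.45,1))
print(robot.read_state()['contact_force'],robot.read_state()['t'])
E
```

```text
71 -90 (np.float64(59.0), np.float64(81.0))
71 -60 (np.float64(59.0), np.float64(81.0))
71 60 (np.float64(60.5), np.float64(81.0))
71 90 (np.float64(59.25), np.float64(81.0))
-71 -90 (np.float64(-82.0), np.float64(-60.75))
-71 -60 (np.float64(-82.0), np.float64(-60.75))
-71 60 (np.float64(-82.0), np.float64(-60.75))
-71 90 (np.float64(-82.0), np.float64(-60.75))
wrist slab xy -0.2 5.0 [213.7 186.1] 89.7
scene slab xy 21.8 -3.4 [236.1 207.8] 89.8
side slab xy 3.2 -7.2 [289.2 194.1] 90.0
[-0.47493413  1.15721936  0.30411113] 30.2333
```

View pics/wristend.png

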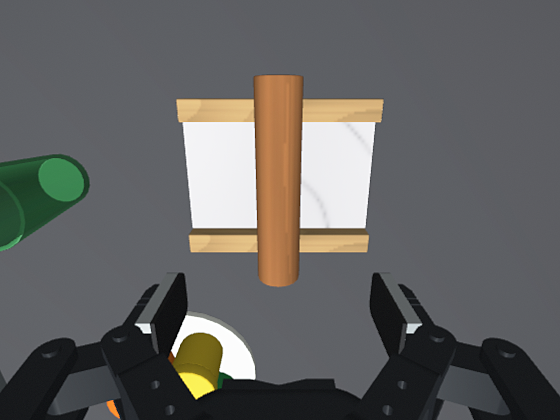

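The picture shows both strips flush and level, with the pin square across them at columns 255–302 and centred over the slab.

```bash
python3 -c "
from rig import robot
print(robot.hand_in())"
```

```text
the job is handed in; nothing more can be done
None
```

I handed the job in at about 30 s: both strips measured flush with the slab, the pin lay square and centred across them and was let go, and the tubs, tumbler and saucepan were not touched. The rig gave no verdict back.

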